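Close up the cuvette reader

TASK

Get the cuvette reader ready to measure: with the fingertips, first push its sample drawer fully home, then push the sliding light cover on its top fully shut. Grasp nothing: the cuvettes stay down in the drawer, and the flask, the wash bottle and the tube rack stay standing where they are. Finish clear of everything.

Things in the scene. Friction and masses are not known exactly. Their poses are not given: they have to be found in the camera images.
- reader: white bench instrument, fixed to the bench, 220 deep (x) x 340 wide (y) x 115 mm high. Origin: centre of its underside on the bench; x points from its front (robot side) to its back, y to its left, z up. Its front face lies at x = -110, its flat top at z = 115 mm, with a 120 (x) x 116 mm (y) opening in the top above the closed drawer, centred at x = -15, y = -60 mm
- drawer (a joint): how far the sample drawer stands out of the reader's front, in m: 0 = home against its stop, at most 0.07. Opens along the reader's -x, shuts along +x; friction about 3 N, no spring. Grey front panel, no handle, 124 wide (y) x 54 high x 12 mm thick, z = 40 to 94 mm; home, it lies against the reader's front face, 12 mm proud of it. Behind it a solid black tray (top z = 88 mm) with the cuvettes
- drawer_front (a point): centre of the outer (robot side) face of the drawer's front panel, z = 67 mm; moves with the drawer; at x = -122 mm, y = -60 mm of the reader when home. The face is square to the reader's x
- cover (a joint): how far the light cover is slid open, in m: 0 = shut against its stop, over the opening; at most 0.105. It slides on the reader's flat top, along the reader's +y to open, -y to shut; friction about 2.5 N, no spring. Black slab without handle, 130 (x) x 120 (y) x 30 mm, z = 116 to 146 mm, at reader x = -70 to 60 mm, and y = -120 to 0 mm when shut
- cover_end (a point): centre of the cover's upright end face on the reader's +y side (the face to push on), 131 mm above the bench; moves with the cover; at x = -5, y = 0 mm of the reader when shut. The face is square to the reader's y
- cuvette0 (a joint): clear square cuvette 12.5 x 12.5 x 45 mm standing in the drawer's tray, its top 15 mm above the tray, 58 mm behind the panel's outer face, at reader y = -90 mm; value: how far it is lifted out, in m (0 = down)
- cuvette1 (a joint): the same, at reader y = -60 mm
- cuvette2 (a joint): the same, at reader y = -30 mm
- flask: loose conical glass flask, 80 mm diameter at the foot, 120 mm high, on the bench in front and to the right of the drawer; origin: centre of its underside
- wash_bottle: loose white plastic wash bottle, 64 mm diameter, body 143 mm high with a bent spout to 171 mm, on the bench in front of the reader, left of the drawer; origin: centre of its underside
- tube_rack: loose blue rack of capped tubes, 100 (x) x 160 (y) x 107 mm high, on the bench to the left of the reader; origin: centre of its underside
Things that resemble listed ones, but are neither listed nor needed, are in the scene too. Of the things that look like the tube_rack, take the one that is farthest to the robot's right at the start.

How it is judged:
On the way, in this order (a step that is already met when the one before it is completed fails the run):
1. the drawer is fully home (within 4 mm) (value of joint drawer below 0.004 m), for 0.2 s.
2. then the cover is fully shut (within 4 mm) (value of joint cover below 0.004 m), for 0.2 s.
At the end, for the whole second after the job is handed in: The drawer is home and the cover shut, each within 4 mm of its stop; the three cuvettes are down in the drawer (within 4 mm); flask, wash bottle and tube rack stand upright within 30 mm of where they were (value of joint each of drawer, cover, cuvette0, cuvette1, cuvette2 below 0.004 m and distance of each of flask, wash_bottle, tube_rack from where it was at the start of the episode below 0.03 m and angle between each of flask, wash_bottle, tube_rack's own z axis and vertical below 0.2 rad); the robot touches nothing.
It fails at once if a cuvette is lifted more than 10 mm (value of joint any of cuvette0, cuvette1, cuvette2 above 0.01 m).
It fails at once if the flask, wash bottle or tube rack is lifted, carried or pushed more than 30 mm (distance of any of flask, wash_bottle, tube_rack from where it was at the start of the episode above 0.03 m).
It fails at once if the flask, wash bottle or tube rack is tipped over (angle between any of flask, wash_bottle, tube_rack's own z axis and vertical above 0.5 rad).
It also fails if it takes over 48 s, if anything falls off the work surface, if the arm or the gripper's body presses on something with over 40 N, if the wrist force passes 120 N, or if a joint passes its speed limit or range.

ROBOT

A 6-joint arm with a two-finger parallel gripper is mounted at the origin on the work surface. World frame = base frame: x ahead of the robot, y to its left, z up, the work surface at z = 0. Lengths are in m, angles in rad, forces in N, time in s.
With the tool pointing down it reaches from about 0.375 to 0.975 m from the base axis. Payload 3.8 kg.
Tool frame: the origin (TCP) lies on the centre line of the jaws, within the pads' length; the fingertips stand 17 mm ahead of it and the grasp point (between the pads) lies 2 mm behind it (bot.tip_extent is the distance from the TCP to the fingertips, in m); z points along the fingers, y is the line along which they close (so a half turn about z gives the same grasp; the last joint's range is limited). The gripper opens to 85 mm and grips with 20 to 120 N. Pads are 22 mm wide; open, the fingers measure 114 mm over their backs; the gripper's body (76 mm by 85 mm) begins 54 mm behind the grasp point. The pads swing forward as they close: fully open they stand 13 mm farther back than shut.
Start: joints at [-1.178, 0.264, 1.604, -0, 1.274, -0.037], TCP at [0.281, -0.614, 0.248] pointing down, gripper open.
Joint ranges: [-2.63, 2.63], [-0.94, 2.18], [0.31, 2.57], [-1.31, 4.45], [0, 2.66], [-2.55, 2.55]. Speed limits (rad/s): [2.57, 2.57, 3.14, 3.14, 3.14, 3.14].

INTERFACE

Orientations are given as a rotation vector (axis times angle).
In Python, from workcell import readout, read_camera, finish_job, bot gives the robot as it stands.
- The arm moves only by the tool jog_arm, never from a script. Its argument "deltas" is one flat list of numbers, 7 for each row, row after row: the shift along the tool's x, y, z in m, then the turn, a rotation vector about the tool's x, y, z in degrees, then the gripper command: -1 is shut, 1 is fully open, values between are in proportion. A call has 1 to 8 rows; each row is the pose to reach, as a shift and turn from the pose commanded when the call began, along the tool's axes at that moment; what a row does not reach only later rows make up. A row lasts 1/10 s, in which the tool goes at most 50 mm and 8.59 degrees, less where a joint would pass 70% of its speed; a pose out of reach is approached as far as the arm can. A call with a gripper value outside its range is refused whole. The fingers move at their own pace and stop on an object; "squeeze" is the grip in N (left out, the last holds). Time passes only in rows, so rows that repeat a pose let the fingers close. It gives the time, the measured TCP pose, the force, the opening and the grip force at its end, in the units of the state.
- readout.read_state(): the state, without advancing time (a new reading comes with each control period).
- read_camera(name): name is "scene" or "top" or "wrist"; returns a dict with "color" (384x512x3 uint8, blue, green, red), "fx", "fy", "cx", "cy" (pixels), "origin" and "attitude" of the camera in the world. Camera axes: x right, y down, z forward; pixel columns grow to the right and rows downward; lengths in m; the calibration is good to about 2 mm. A picture is of the moment at which its call begins. There is no depth.
- finish_job(): hands the job in; it is judged then, once.
The state is a dict: "time": time; "q": joint angles; "joint_vel": joint speeds; "joint_torque": joint torques, N m; "tool_pos": TCP position; "tcp_rot": TCP orientation; "wrist_force": force on the tool from outside, world axes, zero at the start; "torque": the same for the moment, N m; "width": opening from 0.0 (shut) to 1.0 (fully open); "grip_force": force on a finger pad.
Only numpy, scipy, OpenCV 4.12 (cv2) and the standard library are available. Lean on these libraries where they do the work, as an engineer would, in place of code of your own. Each camera call takes 0.05 s, during which the arm holds its last target. There are 200 camera calls.

## Working session

There is one attempt and no reset: what is moved stays moved. The work goes in short steps, Python scripts to look and compute and a tool call to move; the robot and the scene stay as the last step left them, time stands still between calls to the robot, and variables do not carry over. Pictures are saved under pics/ and viewed, at most 10 in all, crops included, and the job is handed in when it is done.

Besides the shell and the picture viewer there is one more tool, called after "Emit:" as name(argument=value, ...), one argument or row to a line, values as JSON. jog_arm: Moves the arm, as the interface text tells. Its arguments: {"type":"object","properties":{"deltas":{"type":"array"},"squeeze":{"type":"number"}},"required":["deltas"]}

```bash
mkdir -p pics; ls
python3 - <<'E'
from workcell import readout, read_camera, bot
import cv2,pickle
s=readout.read_state();print(s['time'],s['tool_pos'],s['tcp_rot'],s['width'],bot.tip_extent)
d={}
for n in("scene","top"):
    c=read_camera(n);d[n]=c;cv2.imwrite(f"pics/{n}0.png",c["color"]);print(n,c["fx"],c["cx"],c["cy"],c["origin"],c["attitude"])
pickle.dump(d,open("cam0.pkl","wb"))
E
```

```text
pics
0.0 [ 0.28099227 -0.61297365  0.24694309] [-3.06718580e+00 -6.69453325e-01  6.11895177e-04] 1.0020145272790604 0.017
scene 406.10009994391766 257.79315364154183 190.78481151930913 [ 1.49845453 -0.01070769  0.92682719] [-1.78474924 -1.64316798  0.73388437]
top 356.4749303480073 253.4083372751902 186.2087242443142 [0.51313548 0.05674446 0.97435419] [-2.16507505  2.19279057 -0.06648372]
```

View pics/scene0.png

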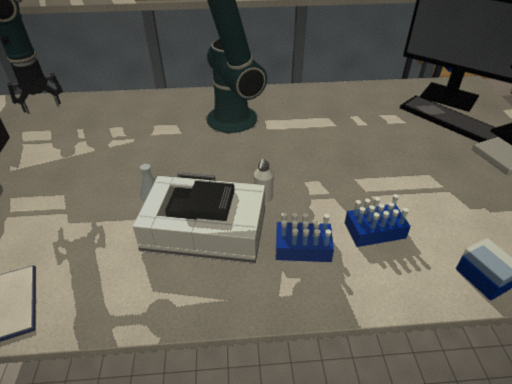

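View pics/top0.png

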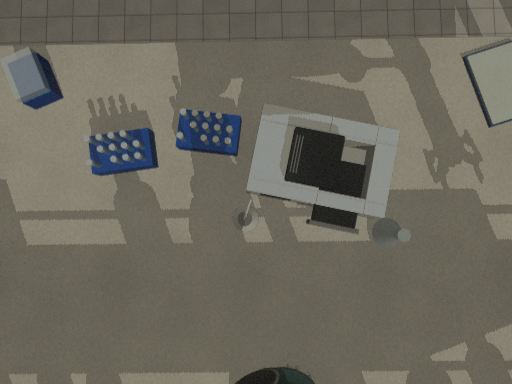

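The top view (up = +x, left = +y) shows the reader at about (325,160), the drawer panel at (333,226), the cover at (320,160), the flask at (388,233) and the wash bottle at (247,219). Two things could be the tube rack: (208,132) and (122,150). The rightmost is (208,132), next to the reader. The blue box at (33,78) is not a rack. Next is one close crop to check this.

Run:
```python
import cv2,pickle
d=pickle.load(open("cam0.pkl","rb"))
i=d["top"]["color"][90:250,170:420]
i=cv2.resize(i,None,fx=3.2,fy=3.2,interpolation=cv2.INTER_CUBIC)
cv2.imwrite("pics/crop0.png",cv2.convertScaleAbs(i,alpha=1.5,beta=10))
```

```text
(no output)
```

View pics/crop0.png

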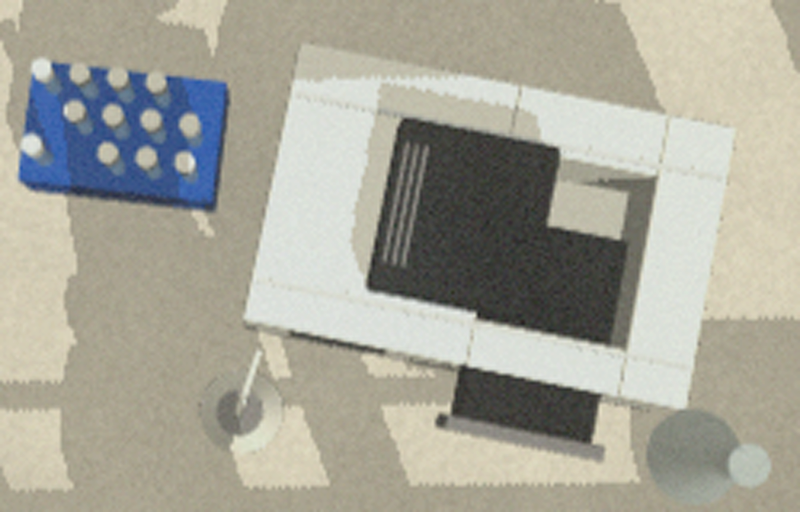

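The crop shows the blue rack with caps at the left. The reader top's corners are at crop (303,45), (735,128), (687,407) and (246,322). The cover's left end runs (400,119)–(370,288), and the drawer panel (440,420)–(603,455). The flask foot is at (690,457) and the bottle at (240,412).

```bash
cat > h.py <<'E'
import numpy as np,pickle,cv2
from scipy.spatial.transform import Rotation as R
def ray(c,uv,z):
    uv=np.atleast_2d(np.asarray(uv,float)); A=np.asarray(c["attitude"])
    M=R.from_rotvec(A).as_matrix() if A.size==3 else A
    d=np.c_[(uv[:,0]-c["cx"])/c["fx"],(uv[:,1]-c["cy"])/c["fy"],np.ones(len(uv))]@M.T
    o=np.asarray(c["origin"]); return o+d*((z-o[2])/d[:,2])[:,None]
def proj(c,p):
    M=R.from_rotvec(c["attitude"]).as_matrix(); q=(np.atleast_2d(p)-c["origin"])@M
    return np.c_[c["fx"]*q[:,0]/q[:,2]+c["cx"],c["fy"]*q[:,1]/q[:,2]+c["cy"]]
E
python3 - <<'E'
from h import *
d=pickle.load(open("cam0.pkl","rb"));c=d["top"]
f=lambda l:np.array(l,float)/3.2+[170-.34,90-.34]
P=ray(c,f([(303,45),(735,128),(687,407),(246,322)]),.115)[:,:2]
L=np.array([(.11,.17),(.11,-.17),(-.11,-.17),(-.11,.17)])
mp=P.mean(0);H=L.T@(P-mp);th=np.arctan2(H[0,1]-H[1,0],H[0,0]+H[1,1])
Rm=np.array([[np.cos(th),-np.sin(th)],[np.sin(th),np.cos(th)]])
print("pose",mp,th,np.degrees(th),"res mm",(P-mp-L@Rm.T)*1e3)
loc=lambda uv,z:(ray(c,f(uv),z)[:,:2]-mp)@Rm
print("cover end",loc([(400,119),(370,288)],.146),"cover R",loc([(558,150)],.146))
print("panel",loc([(440,424),(603,459)],.09))
print("flask foot",loc([(690,457)],.0),"top",loc([(749,465)],.12),"bottle",loc([(240,412)],.12), "rack",loc([(228,84),(214,210)],.05))
np.savez("pose.npz",o=mp,th=th)
for q in [(-.192,-.06),(-.122,-.06),(-.005,.105),(-.005,0)]: print(q, mp+Rm@q, np.linalg.norm(mp+Rm@q))
E
```

```text
pose [ 0.63780502 -0.10421655] -0.2078118220362542 -11.906740335601123 res mm [[-2.05989903 -2.59512958]
 [-1.50778038  2.66754738]
 [ 2.89119795  1.80714595]
 [ 0.67648146 -1.87956375]]
cover end [[ 0.05811074  0.08503339]
 [-0.06880405  0.08320623]] cover R [[ 0.05759538 -0.03282882]]
panel [[-0.15586235  0.00730088]
 [-0.15784229 -0.12008189]]
flask foot [[-0.14217825 -0.21726292]] top [[-0.14110586 -0.21789823]] bottle [[-0.17607463  0.15931752]] rack [[ 0.08449285  0.22409861]
 [-0.02050131  0.21471487]]
(-0.192, -0.06) [ 0.43755679 -0.12331233] 0.45460078711509677
(-0.122, -0.06) [ 0.50605072 -0.13775468] 0.5244651411302019
(-0.005, 0.105) [ 6.54576118e-01 -4.44055512e-04] 0.6545762689507441
(-0.005, 0) [ 0.63291259 -0.10318495] 0.641268651553319
```

```bash
cat >> h.py <<'E'
def delta(x,y,z):
    "tool-frame shift (m) and turn (deg) to reader-local x,y, height z, tool x along reader x, pointing down"
    from workcell import readout
    s=readout.read_state();p=np.load("pose.npz");o,th=p["o"],float(p["th"])
    T=R.from_rotvec(s["tcp_rot"]);G=R.from_euler("z",th)*R.from_euler("x",np.pi)
    g=np.r_[o,0]+R.from_euler("z",th).apply([x,y,0]);g[2]=z
    l=R.from_euler("z",-th).apply(np.array(s["tool_pos"])-np.r_[o,0])
    print("t",s["time"],"local",l.round(4),"F",R.from_euler("z",-th).apply(s["wrist_force"]).round(1),"w",round(s["width"],2))
    print("goal",g.round(3),"r",np.hypot(*g[:2]).round(3),"shift",T.inv().apply(g-s["tool_pos"]).round(4),"turn",np.degrees((T.inv()*G).as_rotvec()).round(2))
E
python3 -c "
from h import *
delta(-.215,-.06,.25)"
```

```text
t 0.1 local [-0.2441 -0.5715  0.2471] F [0.  0.3 0.8] w 1.0
goal [ 0.415 -0.119  0.25 ] r 0.432 shift [ 0.3279 -0.3936 -0.0021] turn [-0.12  0.04 36.54]
```

Emit:
jog_arm(
  deltas=[0.02, -0.025, 0, 0, 0, 4.5, -1, 0.05, -0.06, 0, 0, 0, 9, -1, 0.08, -0.095, 0, 0, 0, 13.5, -1, 0.11, -0.13, 0, 0, 0, 18, -1, 0.14, -0.165, 0, 0, 0, 22.5, -1, 0.17, -0.2, 0, 0, 0, 27, -1, 0.2, -0.235, 0, 0, 0, 32, -1, 0.22, -0.265, 0, 0, 0, 36.5, -1],
  squeeze=20,
)

```text
time: 0.9
tool_pos: [0.371, -0.2785, 0.2478]
tcp_rot: [-3.123, 0.329, 0.0]
wrist_force: [0.2, -0.1, -0.2]
width: 0.004
grip_force: 0.0
```

```bash
python3 -c "
from h import *
delta(-.215,-.06,.25)"
```

```text
t 0.9 local [-0.2251 -0.2256  0.2478] F [ 0.2 -0.1 -0.2] w 0.0
goal [ 0.415 -0.119  0.25 ] r 0.432 shift [ 0.0098 -0.1656 -0.002 ] turn [-0.05  0.02 -0.12]
```

Now over the approach spot; I'll take a wrist picture there before going down.

Emit:
jog_arm(
  deltas=[0, -0.03, 0, 0, 0, 0, -1, 0.005, -0.06, 0, 0, 0, 0, -1, 0.005, -0.1, 0, 0, 0, 0, -1, 0.01, -0.135, 0, 0, 0, 0, -1, 0.01, -0.165, 0, 0, 0, 0, -1, 0.01, -0.165, 0, 0, 0, 0, -1],
)

```text
time: 1.5
tool_pos: [0.4146, -0.1187, 0.2479]
tcp_rot: [-3.124, 0.318, 0.001]
wrist_force: [-0.6, -0.3, -0.2]
width: -0.001
grip_force: 0.0
```

```bash
python3 -c "
from h import *
from workcell import read_camera
c=read_camera('wrist');pickle.dump(c,open('w1.pkl','wb'));cv2.imwrite('pics/w1.png',c['color'])
delta(-.215,-.06,.085)
p=np.load('pose.npz');th=float(p['th']);o=np.r_[p['o'],0]
f=lambda l:proj(c,o+R.from_euler('z',th).apply(l)).round(0).tolist()
print('exp panel outer top edge at open 36',f([[-.158,.002,.094],[-.158,-.122,.094]]),'reader front top',f([[-.11,.17,.115],[-.11,-.17,.115]]),'tip',f([[-.215,-.06,.25-.017]]))"
```

```text
t 1.55 local [-0.2152 -0.0617  0.2479] F [-0.4  0.7 -0.6] w -0.0
goal [ 0.415 -0.119  0.085] r 0.432 shift [ 0.0003 -0.0017  0.1629] turn [0.   0.03 0.24]
exp panel outer top edge at open 36 [[191.0, 126.0], [319.0, 126.0]] reader front top [[-19.0, 68.0], [386.0, 70.0]] tip [[254.0, 252.0]]
```

View pics/w1.png

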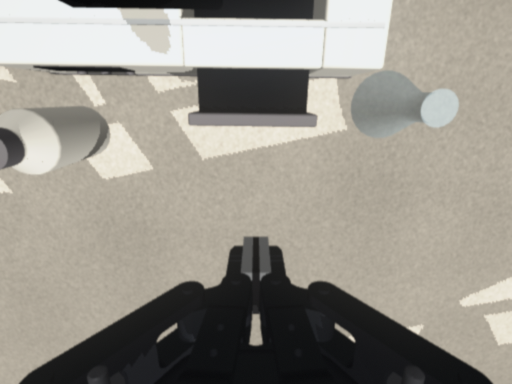

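The wrist view matches the estimate: the panel's outer edge is at row 126, columns 189–317, as predicted. The flask (385,105) and the bottle (60,135) are well clear on either side. Descending.

Emit:
jog_arm(
  deltas=[0, 0, 0.03, 0, 0, 0, -1, 0, 0, 0.06, 0, 0, 0, -1, 0, 0, 0.095, 0, 0, 0, -1, 0, 0, 0.13, 0, 0, 0, -1, 0, -0.002, 0.155, 0, 0, 0, -1, 0, -0.002, 0.163, 0, 0, 0, -1, 0, -0.002, 0.163, 0, 0, 0, -1],
)

```text
time: 2.25
tool_pos: [0.4137, -0.12, 0.0841]
tcp_rot: [-3.124, 0.326, 0.005]
wrist_force: [-0.1, -0.5, 1.2]
width: 0.002
grip_force: 0.0
```

Emit:
jog_arm(
  deltas=[0.01, 0, 0, 0, 0, 0, -1, 0.02, 0, 0, 0, 0, 0, -1, 0.03, 0, 0, 0, 0, 0, -1, 0.04, 0, 0, 0, 0, 0, -1, 0.047, 0, 0, 0, 0, 0, -1, 0.053, 0, 0, 0, 0, 0, -1, 0.058, 0, 0, 0, 0, 0, -1, 0.063, 0, 0, 0, 0, 0, -1],
)

```text
time: 3.05
tool_pos: [0.4764, -0.1326, 0.085]
tcp_rot: [-3.125, 0.325, 0.002]
wrist_force: [-3.2, -0.5, 2.3]
width: 0.003
grip_force: 1.7
```

```bash
python3 -c "
from h import *
delta(-.133,-.06,.085)"
```

```text
t 3.05 local [-0.1521 -0.061   0.085 ] F [-3.1 -1.2  2.3] w 0.0
goal [ 0.495 -0.135  0.085] r 0.513 shift [ 0.0191 -0.001  -0.    ] turn [0.   0.08 0.04]
```

In contact at about 3 N, so the drawer is sliding. Pushing slowly on to the stop.

Emit:
jog_arm(
  deltas=[0.004, 0, 0, 0, 0, 0, -1, 0.008, 0, 0, 0, 0, 0, -1, 0.012, 0, 0, 0, 0, 0, -1, 0.015, 0, 0, 0, 0, 0, -1, 0.017, 0, 0, 0, 0, 0, -1, 0.017, 0, 0, 0, 0, 0, -1],
)

```text
time: 3.65
tool_pos: [0.4936, -0.1362, 0.0851]
tcp_rot: [-3.125, 0.325, -0.001]
wrist_force: [-1.6, -0.5, -0.5]
width: 0.0
grip_force: 0.8
```

Emit:
jog_arm(
  deltas=[0.001, 0, 0, 0, 0, 0, -1, 0.002, 0, 0, 0, 0, 0, -1, 0.003, 0, 0, 0, 0, 0, -1, 0.003, 0, 0, 0, 0, 0, -1],
)

```text
time: 4.05
tool_pos: [0.4962, -0.1367, 0.0851]
tcp_rot: [-3.125, 0.325, 0.0]
wrist_force: [-2.7, -0.8, -1.2]
width: -0.003
grip_force: 1.3
```

```bash
python3 -c "
from h import *
delta(-.133,-.06,.085)"
```

```text
t 4.05 local [-0.1319 -0.061   0.0851] F [-2.5 -1.4 -1.2] w -0.0
goal [ 0.495 -0.135  0.085] r 0.513 shift [-0.0011 -0.001   0.0001] turn [-0.    0.01  0.03]
```

Not at the stop yet (the force is still just friction). Continuing in 1 mm steps.

Emit:
jog_arm(
  deltas=[0.001, 0, 0, 0, 0, 0, -1, 0.002, 0, 0, 0, 0, 0, -1, 0.003, 0, 0, 0, 0, 0, -1, 0.003, 0, 0, 0, 0, 0, -1],
)

```text
time: 4.45
tool_pos: [0.4966, -0.1368, 0.0851]
tcp_rot: [-3.124, 0.324, 0.009]
wrist_force: [-11.5, 0.3, 7.2]
width: -0.001
grip_force: 5.6
```

Emit:
jog_arm(
  deltas=[0.001, 0, 0, 0, 0, 0, -1, 0.002, 0, 0, 0, 0, 0, -1, 0.002, 0, 0, 0, 0, 0, -1],
)

```text
time: 4.75
tool_pos: [0.4966, -0.1368, 0.0851]
tcp_rot: [-3.124, 0.324, 0.016]
wrist_force: [-17.2, 0.8, 13.3]
width: -0.0
grip_force: 8.8
```

Hard stop: the TCP no longer moves and the force has risen to 17 N. This is also where home was predicted. Back off and rise.

Emit:
jog_arm(
  deltas=[-0.01, 0, 0, 0, 0, 0, -1, -0.03, 0, 0, 0, 0, 0, -1, -0.05, 0, 0, 0, 0, 0, -1, -0.05, 0, -0.03, 0, 0, 0, -1, -0.05, 0, -0.07, 0, 0, 0, -1, -0.05, 0, -0.11, 0, 0, 0, -1, -0.05, 0, -0.15, 0, 0, 0, -1, -0.05, 0, -0.18, 0, 0, 0, -1],
)

```text
time: 5.55
tool_pos: [0.4542, -0.1277, 0.2693]
tcp_rot: [3.124, -0.325, 0.012]
wrist_force: [0.9, -0.9, -0.3]
width: -0.002
grip_force: 0.0
```

```bash
python3 -c "
from h import *
from workcell import read_camera
delta(-.005,.145,.27)
c=read_camera('wrist');pickle.dump(c,open('w2.pkl','wb'));cv2.imwrite('pics/w2.png',c['color'])
p=np.load('pose.npz');th=float(p['th']);o=np.r_[p['o'],0]
f=lambda l:proj(c,o+R.from_euler('z',th).apply(l)).round(0).tolist()
print('panel home top outer',f([[-.122,.002,.094],[-.122,-.122,.094]]),'reader front top',f([[-.11,.17,.115],[-.11,-.17,.115]]))"
```

```text
t 5.55 local [-0.1748 -0.0609  0.2693] F [ 1.  -0.7 -0.3] w -0.0
goal [0.663 0.039 0.27 ] r 0.664 shift [ 0.17   -0.2057  0.0006] turn [-0.   -0.42  0.04]
panel home top outer [[194.0, 130.0], [313.0, 130.0]] reader front top [[14.0, 119.0], [368.0, 119.0]]
```

View pics/w2.png

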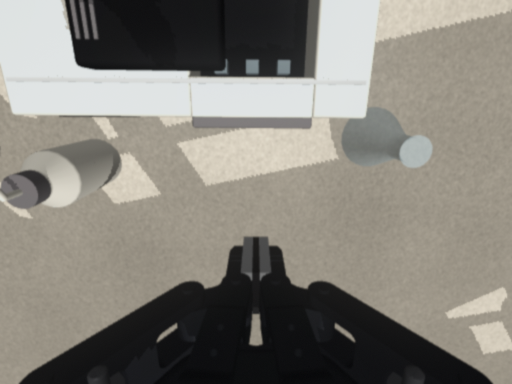

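The drawer is home: the panel lies flush at row 127 and the reader front edge is at row 117. The cover's front left corner is at about (75,68), and the flask and bottle are undisturbed. Moving high over to the cover's +y side.

Emit:
jog_arm(
  deltas=[0.02, -0.02, 0, 0, 0, 0, -1, 0.045, -0.045, 0, 0, 0, 0, -1, 0.07, -0.07, 0, 0, 0, 0, -1, 0.095, -0.1, 0, 0, 0, 0, -1, 0.12, -0.13, 0, 0, 0, 0, -1, 0.145, -0.16, 0, 0, 0, 0, -1, 0.165, -0.19, 0, 0, 0, 0, -1, 0.17, -0.205, 0, 0, 0, 0, -1],
)

```text
time: 6.4
tool_pos: [0.6636, 0.0407, 0.2653]
tcp_rot: [-3.123, 0.322, -0.005]
wrist_force: [0.3, -0.8, -0.1]
width: -0.001
grip_force: 0.0
```

```bash
python3 -c "
from h import *
from workcell import read_camera
delta(-.005,.135,.14)
c=read_camera('wrist');pickle.dump(c,open('w3.pkl','wb'));cv2.imwrite('pics/w3.png',c['color'])
p=np.load('pose.npz');th=float(p['th']);o=np.r_[p['o'],0]
f=lambda l:proj(c,o+R.from_euler('z',th).apply(l)).round(0).tolist()
print('cover end top',f([[-.07,.084,.146],[.06,.084,.146]]),'reader left top',f([[-.11,.17,.115],[.11,.17,.115]]))"
```

```text
t 6.4 local [-0.0047  0.1471  0.2653] F [ 0.4 -0.8 -0.1] w -0.0
goal [0.661 0.029 0.14 ] r 0.661 shift [-0.0007  0.0123  0.1252] turn [-0.11 -0.17  0.13]
cover end top [[319.0, 257.0], [330.0, 122.0]] reader left top [[235.0, 274.0], [229.0, 61.0]]
```

View pics/w3.png

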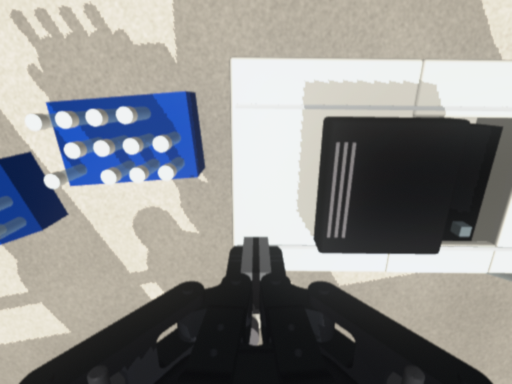

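The view agrees with the estimate: the cover's left end is at columns 315–324 (rows 117–252), and the reader's left edge is at column 232. There is room to come down between them. The rack (125,140) is off to the left.

Emit:
jog_arm(
  deltas=[0, 0.005, 0.03, 0, 0, 0, -1, 0, 0.01, 0.06, 0, 0, 0, -1, 0, 0.012, 0.085, 0, 0, 0, -1, 0, 0.012, 0.105, 0, 0, 0, -1, 0, 0.012, 0.118, 0, 0, 0, -1, 0, 0.012, 0.125, 0, 0, 0, -1, 0, 0.012, 0.125, 0, 0, 0, -1],
)

```text
time: 7.15
tool_pos: [0.6577, 0.0262, 0.1397]
tcp_rot: [3.125, -0.325, -0.002]
wrist_force: [-0.5, -0.2, 0.1]
width: 0.0
grip_force: 0.0
```

```bash
python3 -c "
from h import *
delta(-.005,.0145,.14)"
```

```text
t 7.15 local [-0.0075  0.1317  0.1397] F [-0.4 -0.3  0.1] w 0.0
goal [ 0.636 -0.089  0.14 ] r 0.642 shift [ 0.0024  0.1172 -0.0003] turn [0.01 0.06 0.02]
```

Emit:
jog_arm(
  deltas=[0, 0.008, 0, 0, 0, 0, -1, 0, 0.016, 0, 0, 0, 0, -1, 0.001, 0.024, 0, 0, 0, 0, -1, 0.001, 0.03, 0, 0, 0, 0, -1, 0.002, 0.036, 0, 0, 0, 0, -1, 0.002, 0.042, 0, 0, 0, 0, -1, 0.002, 0.048, 0, 0, 0, 0, -1, 0.002, 0.054, 0, 0, 0, 0, -1],
)

```text
time: 7.95
tool_pos: [0.6491, -0.027, 0.1405]
tcp_rot: [-3.124, 0.325, -0.0]
wrist_force: [-0.1, 3.9, 1.6]
width: -0.002
grip_force: 1.5
```

Emit:
jog_arm(
  deltas=[0, 0.006, 0, 0, 0, 0, -1, 0, 0.012, 0, 0, 0, 0, -1, 0, 0.018, 0, 0, 0, 0, -1, 0, 0.024, 0, 0, 0, 0, -1, 0, 0.03, 0, 0, 0, 0, -1, 0, 0.036, 0, 0, 0, 0, -1, 0, 0.042, 0, 0, 0, 0, -1, 0, 0.047, 0, 0, 0, 0, -1],
)

```text
time: 8.75
tool_pos: [0.6392, -0.0734, 0.1402]
tcp_rot: [3.125, -0.325, -0.001]
wrist_force: [-0.7, 3.7, 2.9]
width: -0.003
grip_force: 1.5
```

```bash
python3 -c "
from h import *
delta(-.005,.0145,.14)"
```

```text
t 8.75 local [-0.005   0.0304  0.1402] F [-1.5  3.5  2.9] w -0.0
goal [ 0.636 -0.089  0.14 ] r 0.642 shift [0.     0.0159 0.0002] turn [0.   0.02 0.02]
```

Emit:
jog_arm(
  deltas=[0, 0.004, 0, 0, 0, 0, -1, 0, 0.008, 0, 0, 0, 0, -1, 0, 0.011, 0, 0, 0, 0, -1, 0, 0.013, 0, 0, 0, 0, -1, 0, 0.015, 0, 0, 0, 0, -1, 0, 0.016, 0, 0, 0, 0, -1, 0, 0.016, 0, 0, 0, 0, -1],
)

```text
time: 9.45
tool_pos: [0.6361, -0.0876, 0.1402]
tcp_rot: [-3.123, 0.325, 0.0]
wrist_force: [-1.0, 5.9, 2.0]
width: 0.001
grip_force: 2.7
```

Emit:
jog_arm(
  deltas=[0, 0.001, 0, 0, 0, 0, -1, 0, 0.002, 0, 0, 0, 0, -1, 0, 0.003, 0, 0, 0, 0, -1, 0, 0.003, 0, 0, 0, 0, -1],
)

```text
time: 9.85
tool_pos: [0.6361, -0.0878, 0.1402]
tcp_rot: [-3.119, 0.325, -0.001]
wrist_force: [1.6, 13.3, 1.0]
width: 0.004
grip_force: 6.7
```

Emit:
jog_arm(
  deltas=[0, 0.001, 0, 0, 0, 0, -1, 0, 0.002, 0, 0, 0, 0, -1, 0, 0.002, 0, 0, 0, 0, -1],
)

```text
time: 10.15
tool_pos: [0.6361, -0.0879, 0.1403]
tcp_rot: [-3.116, 0.325, -0.001]
wrist_force: [2.9, 17.9, 1.5]
width: -0.003
grip_force: 9.5
```

Emit:
jog_arm(
  deltas=[0, -0.01, 0, 0, 0, 0, -1, 0, -0.03, 0, 0, 0, 0, -1, 0, -0.045, 0, 0, 0, 0, -1, 0, -0.045, -0.03, 0, 0, 0, -1, 0, -0.045, -0.07, 0, 0, 0, -1, 0, -0.045, -0.11, 0, 0, 0, -1, 0, -0.045, -0.14, 0, 0, 0, -1, 0, -0.045, -0.14, 0, 0, 0, -1],
)

```text
time: 10.95
tool_pos: [0.6477, -0.0501, 0.2873]
tcp_rot: [3.123, -0.325, 0.018]
wrist_force: [0.4, 0.3, 0.2]
width: 0.005
grip_force: 0.0
```

```bash
python3 -c "
from h import *
from workcell import read_camera
delta(-.005,.135,.14)
c=read_camera('wrist');t=read_camera('top')
cv2.imwrite('pics/end.png',np.vstack([c['color'][:280],t['color'][60:280]]))
p=np.load('pose.npz');th=float(p['th']);o=np.r_[p['o'],0]
f=lambda l:proj(c,o+R.from_euler('z',th).apply(l)).round(0).tolist()
print('cover end top',f([[-.07,0,.146],[.06,0,.146]]))"
```

```text
t 10.95 local [-0.0015  0.055   0.2873] F [0.3 0.4 0.2] w 0.0
goal [0.661 0.029 0.14 ] r 0.661 shift [-0.0051 -0.08    0.1472] turn [ 0.01 -0.67  0.04]
cover end top [[306.0, 250.0], [314.0, 124.0]]
```

View pics/end.png

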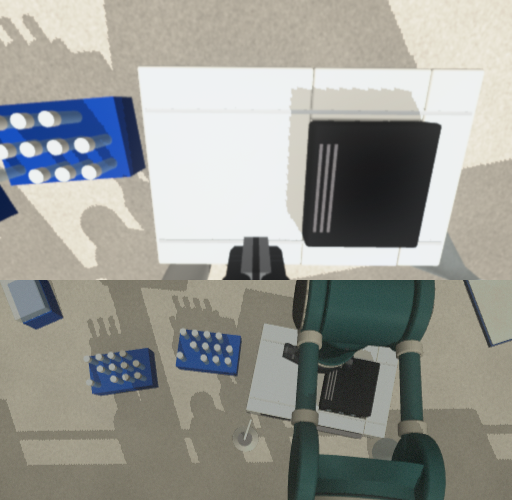

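The cover is shut: its end is at columns 303–311 (expected 306–314), the opening is covered, and there was a firm 18 N stop. The rack, bottle and flask are where they were, and the tool is about 120 mm above the cover.

```bash
python3 -c "
from workcell import finish_job
print(finish_job())"
```

```text
the job is handed in; nothing more can be done
None
```

I pushed the drawer home first and then slid the light cover shut, each to a firm stop (17–18 N). The flask, wash bottle and tube rack look undisturbed in the pictures, and I handed the job in at about 11 s with the arm clear; no verdict came back.

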